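# Test the blue stone on its dop

### The job

Take the gem tester out of its stand and use it on the blue stone in the sloping rack: set its sprung tip on the middle of the stone's flat top face with the tester square to that face, pressing so lightly that the tip gives about half its spring travel and never jabbing the stone. Do not touch the other stones or push the other things on the bench about. Finish while holding the tester still in the gripper with its tip on the stone: the reading is taken then, so do not put it down or let go.

Things in the scene. Friction and masses are not known exactly. Their poses are not given: they have to be found in the camera images.
- tester: white pen-shaped gem tester, blue tail, 140 mm long, 85 g. Origin: end of its copper tip (at rest); z up the pen to the tail. Above the origin: 0-14 mm tip, 4 mm thick; 14-40 mm grey nose, up to 14 mm thick; 40-140 mm flat-sided case, 28 mm along x, 20 mm along y (grip across the 20 mm, from above). It starts upright, tip down, in its stand and lifts straight out
- tester_tip (a joint): how far the sprung tip is pushed into the nose (m): 0 at rest, 0.006 fully in; it takes 0.8 N to start moving and 400 N/m from there (2 N at half way)
- tip_end (a point): the rounded end of the tester's tip, which moves with the tip; axes as the tester's
- tester_stand: black weighted stand, fixed to the bench, 84 x 80 mm base. Origin: underside, below the socket. The socket is a 16 mm round hole in a 74 x 46 mm plate whose top is 60 mm up; the tester's nose hangs in it and the case rests on the plate
- dop_rack: sloping wooden rack, fixed, 230 mm long (y), 80 mm deep (x); its board leans 20 degrees to face its own -x side, towards the robot, and is 66 mm high at the back. Origin: underside, below the middle of the row. Four dops stand in a row along y, square to the board, 56 mm apart, in any order
- dop_blue: cut blue stone, 24 mm across, waxed on a brass dop in the rack, its 16 mm wide, paler flat top face (table) outward. The stone to test. Origin: middle of that face, about 95 mm above the bench; z square out of it (up, leaning 20 degrees towards the rack's -x), y along the rack's row. The dop stands fixed
- dop_green: cut green stone, 24 mm across, waxed on a brass dop in the rack, its 16 mm wide, paler flat top face (table) outward. Origin: middle of that face; z square out of it. Not to be touched
- dop_amber: cut amber stone, 24 mm across, waxed on a brass dop in the rack, its 16 mm wide, paler flat top face (table) outward. Origin: middle of that face; z square out of it. Not to be touched
- dop_rose: cut rose stone, 24 mm across, waxed on a brass dop in the rack, its 16 mm wide, paler flat top face (table) outward. Origin: middle of that face; z square out of it. Not to be touched
- tin: red tin box, 92 x 64 x 24 mm; origin at its underside; not part of the job
- wood_dish: round wooden dish, 110 mm across, 38 mm high; origin at its underside; not part of the job
- loupe: folding steel loupe, about 64 x 28 x 14 mm; origin at its underside; not part of the job
- caliper: steel caliper lying flat, 210 mm long, 10 mm high; origin at its underside; not part of the job
- polish_jar: small green jar with white cap, 52 mm across, 58 mm high; origin at its underside; not part of the job
- spirit_lamp: amber glass spirit lamp with brass cap, 68 mm across, 85 mm high; origin at its underside; not part of the job
- tweezers: steel tweezers lying flat, 140 mm long, 8 mm high; origin at its underside; not part of the job
Mind the look-alikes: they are no part of the job. There is more than one size of the tester; the one meant has the size given above.

How it is judged:
By the outcome, as a careful person would: the job done as asked, in the order asked, and still so for the second after the job is handed in, while the arm keeps its last pose, push and grip.
It also fails if it takes over 38 s, if anything falls off the work surface, if the arm or the gripper's body presses on something with over 40 N, if the wrist force passes 120 N, or if a joint passes its speed limit or range.

### The arm

A 6-joint arm with a two-finger parallel gripper is mounted at the origin on the work surface. World frame = base frame: x ahead of the robot, y to its left, z up, the work surface at z = 0. Lengths are in m, angles in rad, forces in N, time in s.
With the tool pointing down it reaches from about 0.15 to 0.775 m from the base axis. Payload 6.1 kg.
Tool frame: the origin (TCP) lies midway between the tips of the shut fingers; the grasp point (between the pads) lies 19 mm behind it; z points along the fingers, y is the line along which they close (so a half turn about z gives the same grasp; the last joint's range is limited). The gripper opens to 85 mm and grips with 20 to 120 N. Pads are 22 mm wide; open, the fingers measure 114 mm over their backs; the gripper's body (76 mm by 85 mm) begins 54 mm behind the grasp point. The pads swing forward as they close: fully open they stand 13 mm farther back than shut.
Start: joints at [1.159, 0.126, -0.04, 1.405, 0, 1.571], TCP at [0.21, 0.481, 0.231] pointing down, gripper open.
Joint ranges: [-2.72, 2.72], [-0.95, 1.95], [-1.27, 1.35], [-1.78, 2.02], [-1.46, 1.47], [-3.14, 3.14]. Speed limits (rad/s): [2.39, 2.39, 3.01, 3.14, 3.14, 3.14].

### API

Orientations are given as a unit quaternion [w, x, y, z].
In Python, from plant import observe, camera, hand_in, find_in, regions_of gives the robot as it stands.
- The arm moves only by the tool step_arm, never from a script. Its argument "motion" is a list that holds one entry, the list of rows, each a list of 5 numbers: the shift along the tool's x, y, z in m, then the turn about the tool's z in degrees, then the finger opening in m, from 0 to 0.0854. In form: [[[x, y, z, spin, grip], ...]]. A call has 1 to 5 rows; each row shifts and turns the commanded pose from where the row before left it, along the tool's axes as they then stand; what a row does not reach is not made up. A row lasts 1/10 s, in which the tool goes at most 50 mm and 8.59 degrees, less where a joint would pass 70% of its speed; a pose out of reach is approached as far as the arm can. A call with a gripper value outside its range is refused whole. The fingers move at their own pace and stop on an object; the grip force is fixed at half the most. Time passes only in rows, so rows that do not move let the fingers close. It gives the time, the measured TCP pose, the force, the opening and the grip force at its end, in the units of the state.
- observe(): the state, without advancing time (a new reading comes with each control period).
- camera(name): name is "scene" or "top" or "wrist"; returns a dict with "img" (400x640x3 uint8, blue, green, red), "z_map" (400x640 float32, m along the optical axis (not along the pixel's ray), 0 where there is no reading), "fx", "fy", "cx", "cy" (pixels), "world_to_cam" (4x4, takes a point from world to camera coordinates). Camera axes: x right, y down, z forward; pixel columns grow to the right and rows downward; lengths in m; the calibration is good to about 2 mm. A picture is of the moment at which its call begins.
- hand_in(): hands the job in; it is judged then, once.
Trained networks look in a picture, given as the dict that the camera call returned (one of the last four; its "shot" number tells which), for a name from the list of things; names that differ only in an ending like _2 or _b are one class to them, and where a whole thing is asked for, a point or a joint stands for the part that bears it (a point fixed in the world has none). Each returns a list of dicts, best first, with "score" (0 to 1); they miss things now and then, are a little off and sometimes report something else, mostly with a low value. They report only what shows in the picture. A call takes as long as a camera call. They do not tell look-alikes from the thing itself.
- find_in(picture, query): "point" ([column, row] as shares, 0 to 1, of the picture: columns of its width, rows of its height, amid what is visible of it).
- regions_of(picture, query): "region" (400x640 bool, what is visible of it) and "point" ([column, row] as shares, 0 to 1, of the picture: columns of its width, rows of its height, amid what is visible of it).
The state is a dict: "t": time; "q": joint angles; "joint_velocities": joint speeds; "tau": joint torques, N m; "position": TCP position; "tool_rot": TCP orientation; "contact_force": force on the tool from outside, world axes, zero at the start; "moment": the same for the moment, N m; "opening": finger opening in m; "grip_force": force on a finger pad.
Only numpy, scipy, OpenCV 4.12 (cv2) and the standard library are available. Lean on these libraries where they do the work, as an engineer would, in place of code of your own. Each camera call takes 0.05 s, during which the arm holds its last target. There are 200 camera calls.

## Working session

There is one attempt and no reset: what is moved stays moved. The work goes in short steps, Python scripts to look and compute and a tool call to move; the robot and the scene stay as the last step left them, time stands still between calls to the robot, and variables do not carry over. Pictures are saved under pics/ and viewed, at most 10 in all, crops included, and the job is handed in when it is done.

Besides the shell and the picture viewer there is one more tool, called after "Emit:" as name([rows], argument=value, ...), one row to a line, values as JSON. step_arm: Moves the arm, as the interface text tells. Its arguments: {"type":"object","properties":{"motion":{"type":"array","items":{"type":"array","items":{"type":"array","items":{"type":"number"}}}}},"required":["motion"]}

```bash
mkdir -p pics; cat > h.py <<'E'
import numpy as np, cv2
from plant import observe, camera, hand_in, find_in, regions_of
def cloud(c):
    z=c["z_map"]; v,u=np.mgrid[:400,:640]
    P=np.stack([(u-c["cx"])/c["fx"]*z,(v-c["cy"])/c["fy"]*z,z,np.ones_like(z)],-1)
    W=P@np.linalg.inv(c["world_to_cam"]).T
    W=W[...,:3]; W[z<=0]=np.nan
    return W
def regs(c,q,n=4):
    W=cloud(c)
    return [(r["score"],r["point"],W[r["region"]][~np.isnan(W[r["region"]][:,0])],r["region"]) for r in regions_of(c,q)[:n]]
E
python3 - <<'E'
from h import *
np.set_printoptions(precision=3,suppress=True)
s=observe(); print(s["position"],s["tool_rot"],s["contact_force"])
for n in ["top","scene"]:
    c=camera(n); cv2.imwrite(f"pics/{n}0.png",c["img"])
    print(n, "cam pos",np.linalg.inv(c["world_to_cam"])[:3,3])
    for q in ["tester","tester_stand","dop_blue","dop_rack","dop_green","dop_amber","dop_rose"]:
        for sc,p,X,r in regs(c,q):
            if len(X)<5 or sc<.2: continue
            print(q,round(sc,2),[int(p[0]*640),int(p[1]*400)],len(X),"med",np.median(X,0),"lo",np.percentile(X,2,0),"hi",np.percentile(X,98,0))
E
```

```text
[0.21  0.481 0.231] [-0.     0.204  0.979 -0.001] [ 0.475  0.305 -0.275]
top cam pos [0.504 0.036 0.905]
tester 0.58 [462, 257] 163 med [ 0.414 -0.265  0.09 ] lo [ 0.403 -0.277  0.038] hi [ 0.424 -0.26   0.106]
tester 0.53 [469, 221] 362 med [ 0.499 -0.245  0.14 ] lo [ 0.483 -0.318  0.003] hi [ 0.514 -0.243  0.164]
tester_stand 0.77 [449, 215] 978 med [ 0.503 -0.237  0.055] lo [ 0.464 -0.276  0.011] hi [ 0.542 -0.213  0.065]
dop_blue 0.41 [278, 186] 63 med [0.568 0.151 0.099] lo [0.561 0.142 0.094] hi [0.577 0.16  0.102]
dop_rack 0.57 [296, 178] 2897 med [0.591 0.125 0.057] lo [0.54  0.018 0.04 ] hi [0.635 0.235 0.069]
dop_green 0.39 [304, 180] 76 med [0.577 0.096 0.098] lo [0.569 0.086 0.092] hi [0.587 0.106 0.102]
dop_amber 0.65 [257, 188] 84 med [0.558 0.205 0.097] lo [0.549 0.196 0.078] hi [0.57  0.216 0.103]
dop_rose 0.49 [332, 178] 67 med [0.587 0.041 0.097] lo [0.578 0.032 0.094] hi [0.596 0.051 0.102]
scene cam pos [ 0.847 -0.387  0.903]
tester 0.73 [179, 271] 257 med [ 0.421 -0.271  0.075] lo [ 0.366 -0.28  -0.   ] hi [ 0.428 -0.249  0.105]
tester 0.7 [210, 279] 414 med [ 0.
[... 281 characters left out ...]
tand 0.85 [220, 298] 1307 med [ 0.523 -0.265  0.019] lo [ 0.471 -0.293  0.009] hi [ 0.549 -0.214  0.064]
tester_stand 0.47 [423, 159] 532 med [0.7  0.34 0.04] lo [0.668 0.32  0.012] hi [0.727 0.368 0.085]
dop_blue 0.63 [349, 203] 2290 med [0.607 0.109 0.056] lo [0.551 0.011 0.013] hi [0.647 0.237 0.067]
dop_blue 0.5 [348, 172] 86 med [0.576 0.149 0.095] lo [0.562 0.141 0.05 ] hi [0.583 0.173 0.1  ]
dop_rack 0.97 [348, 199] 2544 med [0.605 0.111 0.055] lo [0.545 0.012 0.003] hi [0.648 0.237 0.078]
dop_green 0.41 [338, 191] 101 med [0.586 0.095 0.094] lo [0.572 0.086 0.048] hi [0.595 0.113 0.099]
dop_amber 0.66 [357, 154] 72 med [0.567 0.203 0.094] lo [0.557 0.196 0.062] hi [0.574 0.212 0.099]
```

View pics/top0.png

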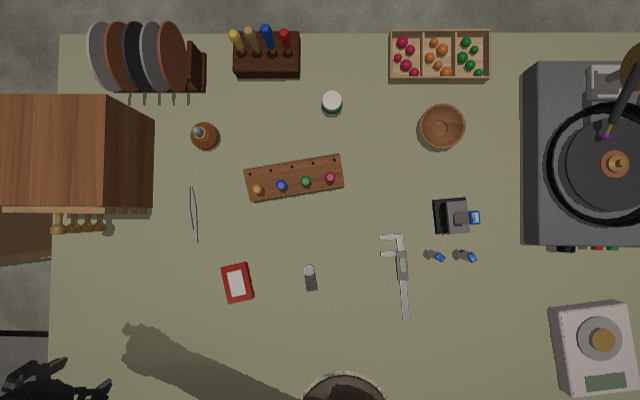

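View pics/scene0.png

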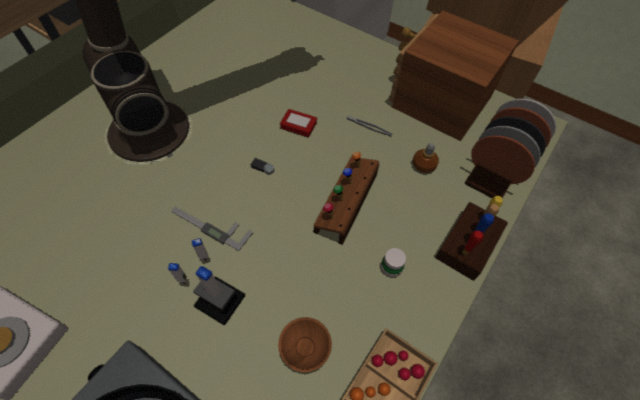

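The top view shows the tester's blue tail at about (475,217), in its stand at (450,215). The rack row from left to right is amber (257,188), blue (281,185), green (305,181), rose (330,177). Two smaller look-alike pens stand at (435,256) and (465,256). The scene view shows the tester at (205,275).

```bash
python3 - <<'E'
from h import *
np.set_printoptions(precision=4,suppress=True)
Q=[];B=[];R=[];S=[]
for n in ["top","scene"]:
    c=camera(n); W=cloud(c).reshape(-1,3); im=c["img"].reshape(-1,3).astype(int)
    near=(abs(W[:,0]-.505)<.06)&(abs(W[:,1]+.25)<.07)
    T=W[near&(W[:,2]>.152)]; print(n,"tail",len(T),T.mean(0),cv2.minAreaRect(T[:,:2].astype(np.float32)*1000), np.percentile(T[:,2],[5,50,95]))
    P=W[near&(W[:,2]>.057)&(W[:,2]<.066)]; print(" plate",cv2.minAreaRect(P[:,:2].astype(np.float32)*1000),np.median(P[:,2]))
    K=W[near&(W[:,2]>.08)&(W[:,2]<.15)]; print(" case",len(K),K.mean(0))
    # rack board plane
    r=(W[:,0]>.52)&(W[:,0]<.67)&(W[:,1]>0)&(W[:,1]<.26)&(W[:,2]>.035)&(W[:,2]<.07)
    X=W[r]
    for _ in range(6):
        m=X.mean(0); nn=np.linalg.svd(X-m,full_matrices=False)[2][2]; X=X[abs((X-m)@nn)<.003]
    nn*=np.sign(nn[2]); print(" board n",nn,"tilt",np.degrees(np.arccos(nn[2])),"yaw",np.degrees(np.arctan2(-nn[1],-nn[0])),len(X))
    # stones: high points along the row
    st=(W[:,0]>.52)&(W[:,0]<.62)&(W[:,1]>0)&(W[:,1]<.24)&(W[:,2]>.088)&(W[:,2]<.11)
    for x,y in [(.558,.205),(.568,.151),(.577,.096),(.587,.041)]:
        k=st&(np.hypot(W[:,0]-x-.003,W[:,1]-y)<.02); print(" stone",k.sum(),W[k].mean(0),im[k].mean(0))
E
```

```text
top tail 154 [ 0.5004 -0.2517  0.1612] ((500.5825500488281, -252.88465881347656), (27.70660400390625, 21.040781021118164), 7.741782188415527) [0.1557 0.1617 0.1642]
 plate ((499.90673828125, -253.23045349121094), (74.0520248413086, 47.412330627441406), 5.676381587982178) 0.06265298288619814
 case 156 [ 0.4999 -0.2448  0.1155]
 board n [-0.3357 -0.0603  0.94  ] tilt 19.940101460637738 yaw 10.18165980908427 2722
 stone 83 [0.5587 0.2059 0.0972] [ 60.8313 100.0241 146.7349]
 stone 83 [0.5684 0.1512 0.0972] [135.4699  74.2169  60.0482]
 stone 83 [0.578  0.0958 0.0974] [ 65.747  103.8434  60.0964]
 stone 84 [0.5877 0.0414 0.0971] [ 73.0238  58.631  133.6071]
scene tail 160 [ 0.5053 -0.2542  0.1603] ((503.6290283203125, -253.72622680664062), (27.414737701416016, 20.059078216552734), 2.8719675540924072) [0.1549 0.1609 0.1632]
 plate ((503.20147705078125, -253.73391723632812), (75.81674194335938, 46.757568359375), 5.8315839767456055) 0.06161658711744
 case 206 [ 0.5124 -0.2568  0.1161]
 board n [-0.3059 -0.057   0.9504] tilt 18.127545527664346 yaw 10.556475398881462 1295
 stone 56 [0.5632 0.2046 0.0958] [ 41.8929  76.4643 124.0179]
 stone 61 [0.5733 0.1495 0.0959] [108.      47.918   40.1311]
 stone 65 [0.5829 0.0949 0.0958] [40.1538 74.7231 39.6154]
 stone 69 [0.5925 0.0401 0.0957] [ 46.087   35.3623 107.4493]
```

Emit:
step_arm([
  [[-0.035, -0.034, 0, 0, 0.08], [-0.035, -0.034, 0, 0, 0.08], [-0.035, -0.034, 0, 0, 0.08], [-0.035, -0.034, 0, 0, 0.08], [-0.035, -0.034, 0, 0, 0.08]],
])

```text
t: 1.4
position: [0.3027, 0.2536, 0.2314]
tool_rot: [0.0, 0.204, 0.979, 0.0]
contact_force: [1.2, -0.0, 0.3]
opening: 0.08
grip_force: 0.0
```

Emit:
step_arm([
  [[-0.035, -0.035, 0, 0, 0.08], [-0.035, -0.035, 0, 0, 0.08], [-0.035, -0.035, 0, 0, 0.08], [-0.035, -0.035, 0, 0, 0.08], [-0.035, -0.035, 0, 0, 0.08]],
])

```text
t: 1.9
position: [0.3931, 0.0228, 0.2317]
tool_rot: [0.001, 0.204, 0.979, 0.0]
contact_force: [1.2, 0.7, 0.2]
opening: 0.0798
grip_force: 0.0
```

Emit:
step_arm([
  [[-0.035, -0.035, 0, 0, 0.08], [-0.035, -0.035, 0, 0, 0.08], [-0.035, -0.035, 0, 0, 0.08], [-0.035, -0.035, 0, 0, 0.08], [-0.035, -0.035, 0, 0, 0.08]],
])

```text
t: 2.4
position: [0.4835, -0.2078, 0.2314]
tool_rot: [0.0, 0.205, 0.979, 0.0]
contact_force: [0.9, 1.5, -0.2]
opening: 0.0802
grip_force: 0.0
```

Emit:
step_arm([
  [[0, 0, 0, -8, 0.08], [0, 0, 0, -8, 0.08], [0, 0, 0, -8, 0.08], [0, 0, 0, -5.3, 0.08], [0, 0, 0, 0, 0.08]],
])

```text
t: 2.9
position: [0.4831, -0.2057, 0.2312]
tool_rot: [-0.0, -0.05, 0.999, 0.0]
contact_force: [0.9, -0.0, -0.1]
opening: 0.0801
grip_force: 0.0
```

```bash
python3 - <<'E'
from h import *
np.set_printoptions(precision=4,suppress=True)
c=camera("wrist"); cv2.imwrite("pics/w0.png",c["img"]); print(np.linalg.inv(c["world_to_cam"]))
W=cloud(c).reshape(-1,3)
near=(abs(W[:,0]-.503)<.06)&(abs(W[:,1]+.25)<.07)
for lo,hi in [(.153,.17),(.057,.066)]:
    T=W[near&(W[:,2]>lo)&(W[:,2]<hi)]
    if len(T): print(len(T),T.mean(0),cv2.minAreaRect(T[:,:2].astype(np.float32)*1000),np.percentile(T[:,2],[5,50,95]))
E
```

```text
[[-0.0996  0.9577  0.2702  0.414 ]
 [ 0.995   0.0958  0.0271 -0.212 ]
 [ 0.0001  0.2715 -0.9624  0.3742]
 [ 0.      0.      0.      1.    ]]
1035 [ 0.499  -0.2529  0.1594] ((500.17779541015625, -253.56390380859375), (27.40223503112793, 20.817243576049805), 4.293469429016113) [0.1557 0.1598 0.1611]
1981 [ 0.4912 -0.2503  0.0603] ((500.84368896484375, -253.78311157226562), (74.26763916015625, 46.13434600830078), 5.792626857757568) [0.0591 0.0603 0.0615]
```

View pics/w0.png

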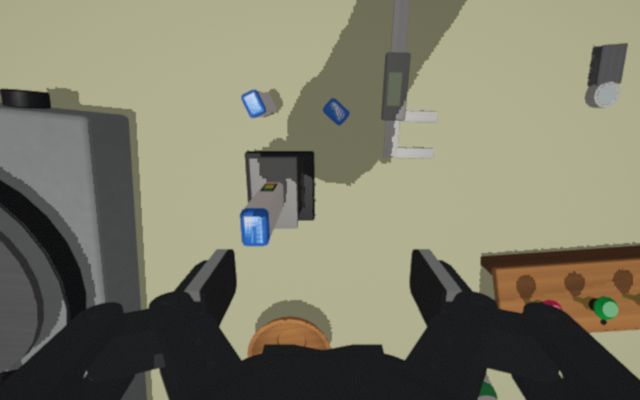

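The wrist view shows the tail at (256,226), the stand plate around (285,190), and the fingers closing along the image columns. The tail measures 27×21 mm at z≈0.160, which matches the right size.

Emit:
step_arm([
  [[-0.0125, -0.0493, 0, 0, 0.08], [0, 0, 0.04, 0, 0.07], [0, 0, 0.04, 0, 0.07], [0, 0, 0.04, 0, 0.07], [0, 0, 0.014, 0, 0.07]],
])

```text
t: 3.45
position: [0.4979, -0.2515, 0.0932]
tool_rot: [-0.003, -0.049, 0.999, 0.002]
contact_force: [-0.0, 1.0, 0.5]
opening: 0.0697
grip_force: 0.0
```

Emit:
step_arm([
  [[0, 0, 0, 0, 0.03], [0, 0, 0, 0, 0.03], [0, 0, 0, 0, 0.03], [0, 0, 0, 0, 0.03], [0, 0, 0, 0, 0.03]],
])

```text
t: 3.95
position: [0.5009, -0.2529, 0.0987]
tool_rot: [0.001, -0.05, 0.999, -0.001]
contact_force: [-0.3, -0.2, 0.6]
opening: 0.0298
grip_force: 0.0
```

Emit:
step_arm([
  [[0, 0, 0, 0, 0.01], [0, 0, 0, 0, 0.01], [0, 0, 0, 0, 0.01], [0, 0, 0, 0, 0.01], [0, 0, 0, 0, 0.01]],
])

```text
t: 4.45
position: [0.5007, -0.253, 0.0983]
tool_rot: [0.001, -0.05, 0.999, -0.001]
contact_force: [-0.3, -0.7, 5.9]
opening: 0.0194
grip_force: 58.5
```

Emit:
step_arm([
  [[0, 0, -0.005, 0, 0.01], [0, 0, -0.005, 0, 0.01], [0, 0, -0.005, 0, 0.01], [0, 0, 0, 0, 0.01]],
])

```text
t: 4.85
position: [0.5004, -0.2526, 0.113]
tool_rot: [0.0, -0.05, 0.999, -0.0]
contact_force: [0.2, -0.1, -1.1]
opening: 0.0195
grip_force: 58.5
```

Emit:
step_arm([
  [[0.003, 0, 0, 0, 0.01], [0.003, 0, 0, 0, 0.01], [0.003, 0, 0, 0, 0.01], [0, 0, 0, 0, 0.01]],
])

```text
t: 5.25
position: [0.4932, -0.2536, 0.1128]
tool_rot: [0.002, -0.05, 0.999, -0.0]
contact_force: [7.0, -1.1, -2.6]
opening: 0.0195
grip_force: 58.5
```

Emit:
step_arm([
  [[0.003, 0, 0, 0, 0.01], [0.003, 0, 0, 0, 0.01], [0.003, 0, 0, 0, 0.01], [0, 0, 0, 0, 0.01]],
])

```text
t: 5.65
position: [0.4844, -0.2547, 0.113]
tool_rot: [0.003, -0.05, 0.999, -0.0]
contact_force: [6.7, -0.1, -2.4]
opening: 0.0193
grip_force: 58.7
```

```bash
cat >> h.py <<'E'
def pen(c,box=None):
    """tester points around the gripper: largest-score region near TCP"""
    s=observe(); p=np.array(s["position"])
    best=None
    for r in regions_of(c,"tester"):
        W=cloud(c)[r["region"]]; W=W[~np.isnan(W[:,0])]
        if len(W)>30 and np.linalg.norm(np.median(W,0)[:2]-p[:2])<.045:
            return r["score"],W,r["region"]
E
python3 - <<'E'
from h import *
np.set_printoptions(precision=4,suppress=True)
c=camera("scene"); im=c["img"]
cv2.imwrite("pics/s1.png",cv2.resize(im[180:340,110:310],None,fx=4,fy=4*0.9))
p=pen(c); s=observe(); print(s["position"],s["contact_force"])
if p:
  sc,W,r=p; print(sc,len(W)); 
  for z in np.arange(.05,.19,.01):
    k=abs(W[:,2]-z)<.005
    if k.sum()>3: print(round(z,3),k.sum(),np.median(W[k],0))
E
```

```text
[ 0.4844 -0.2547  0.113 ] [ 6.0589 -0.1993 -2.5968]
```

View pics/s1.png

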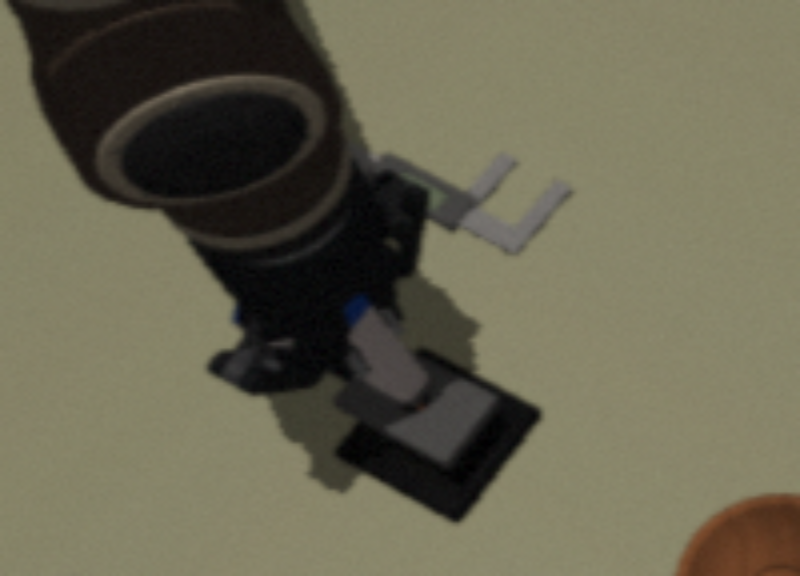

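The crop shows the tester pivoting in the pads. The blue tail at (357,310) leans back towards the robot and the case runs down to the socket at (420,400), with the force steady at about 6.5 N.

```bash
cat >> h.py <<'E'
def face(c,verbose=True):
    """front (+tester x) face of the case: plane fit; tilt from vertical in degrees"""
    s=observe(); p=np.array(s["position"]); W=cloud(c); im=c["img"].astype(int)
    k=(im.min(2)>60)&(im.max(2)-im.min(2)<45)
    d=W-p; k&=(abs(d[...,0])<.05)&(abs(d[...,1])<.03)&(W[...,2]>p[2]-.06)&(W[...,2]<p[2]+.05)
    n,l,st,_=cv2.connectedComponentsWithStats(k.astype(np.uint8)); 
    i=1+np.argmax(st[1:,4]); X=W[l==i]
    for _ in range(8):
        m=X.mean(0); nn=np.linalg.svd(X-m,full_matrices=False)[2][2]; X=X[abs((X-m)@nn)<.002]
    nn*=np.sign(nn[0]); 
    return len(X),m,nn,np.degrees(np.arcsin(nn[2])),np.degrees(np.arctan2(nn[1],nn[0])),st[i]
E
python3 - <<'E'
from h import *
np.set_printoptions(precision=4,suppress=True)
for i in range(3): print(face(camera("scene")))
E
```

```text
(186, array([ 0.5217, -0.2537,  0.0616]), array([ 0.0215, -0.0192, -0.9996]), np.float64(-88.34577528188427), np.float64(-41.75615385422301), array([208, 286,  24,  20, 232], dtype=int32))
(198, array([ 0.5224, -0.2536,  0.0617]), array([ 0.0013, -0.0088, -1.    ]), np.float64(-89.49001104190887), np.float64(-81.87406181089473), array([207, 286,  25,  20, 233], dtype=int32))
(189, array([ 0.5227, -0.2545,  0.0617]), array([ 0.0069, -0.0118, -0.9999]), np.float64(-89.22038131514206), np.float64(-59.7254268760949), array([207, 286,  26,  20, 230], dtype=int32))
```

Emit:
step_arm([
  [[0.003, 0, 0, 0, 0.01], [0.003, 0, 0, 0, 0.01], [0.002, 0, 0, 0, 0.01], [0, 0, 0, 0, 0.01]],
])

```text
t: 6.3
position: [0.4769, -0.2556, 0.1133]
tool_rot: [0.003, -0.05, 0.999, -0.0]
contact_force: [8.3, 0.0, -0.5]
opening: 0.0195
grip_force: 58.8
```

```bash
python3 - <<'E'
from h import *
np.set_printoptions(precision=4,suppress=True)
for i in range(3): print(face(camera("scene")))
E
```

```text
(111, array([ 0.497 , -0.2542,  0.1279]), array([ 0.9595, -0.1816,  0.2153]), np.float64(12.43381355252608), np.float64(-10.714856958733442), array([195, 265,  21,  26, 251], dtype=int32))
(86, array([ 0.4973, -0.2551,  0.1252]), array([ 0.8738, -0.4575,  0.165 ]), np.float64(9.495819001511983), np.float64(-27.633549356276745), array([195, 265,  21,  26, 254], dtype=int32))
(68, array([ 0.4975, -0.2555,  0.1217]), array([ 0.7265, -0.6754,  0.127 ]), np.float64(7.296308731910157), np.float64(-42.91157693434254), array([195, 265,  21,  26, 252], dtype=int32))
```

```bash
cat >> h.py <<'E'
def tilt(c,lo=.08,show=False):
    """front face line in the tool x-z plane (u = -tool x), robust; returns tilt deg"""
    from scipy.spatial.transform import Rotation as Ro
    s=observe(); p=np.array(s["position"]); q=s["tool_rot"]; R=Ro.from_quat([*q[1:],q[0]]).as_matrix()
    W=cloud(c).reshape(-1,3); im=c["img"].reshape(-1,3).astype(int)
    d=(W-p)@R; u,v,w=-d[:,0],d[:,1],W[:,2]
    k=(im.min(1)>55)&(im.max(1)-im.min(1)<50)&(abs(v)<.008)&(abs(u)<.06)&(w>lo)&(w<p[2]+.06)
    u,w=u[k],w[k]
    best=(0,)
    for t in np.arange(-5,35,.25):     # line with most inliers
        a=u*np.cos(np.radians(t))+w*np.sin(np.radians(t))
        h,e=np.histogram(a,np.arange(-.1,.15,.0005)); h=h[:-2]+h[1:-1]+h[2:]
        if h.max()>best[0]: best=(h.max(),t,e[h.argmax()]+.00075)
    n,t,a0=best; th=np.radians(t); i=abs(u*np.cos(th)+w*np.sin(th)-a0)<.0018
    f=np.polyfit(w[i],u[i],1); i=abs(np.polyval(f,w)-u)<.0018; f=np.polyfit(w[i],u[i],1)
    return k.sum(),i.sum(),round(t,2),round(-np.degrees(np.arctan(f[0])),2),w[i].min(),w[i].max()
E
python3 - <<'E'
from h import *
for i in range(3): print(tilt(camera("scene")),tilt(camera("top")))
E
```

```text
(np.int64(224), np.int64(212), np.float64(13.25), np.float64(13.53), np.float64(0.08247347759472434), np.float64(0.17114590070841773)) (np.int64(67), np.int64(56), np.float64(13.25), np.float64(13.47), np.float64(0.09020811000463891), np.float64(0.14437025607136833))
(np.int64(218), np.int64(205), np.float64(13.0), np.float64(13.2), np.float64(0.08166753093597157), np.float64(0.17156268966081345)) (np.int64(66), np.int64(55), np.float64(13.5), np.float64(13.56), np.float64(0.0920185488690679), np.float64(0.14497015288843096))
(np.int64(222), np.int64(205), np.float64(13.0), np.float64(13.58), np.float64(0.08541265303342505), np.float64(0.17193884996035136)) (np.int64(67), np.int64(58), np.float64(13.5), np.float64(13.47), np.float64(0.0865362550549772), np.float64(0.143635004278986))
```

Emit:
step_arm([
  [[0.003, 0, 0, 0, 0.01], [0.003, 0, 0, 0, 0.01], [0.002, 0, 0, 0, 0.01], [0, 0, 0, 0, 0.01]],
])

```text
t: 7.15
position: [0.4689, -0.2564, 0.1134]
tool_rot: [0.003, -0.05, 0.999, -0.0]
contact_force: [6.9, -0.4, -0.6]
opening: 0.0191
grip_force: 59.0
```

```bash
python3 - <<'E'
from h import *
for i in range(3): print(tilt(camera("scene"))[:4],tilt(camera("top"))[:4])
E
```

```text
(np.int64(249), np.int64(218), np.float64(18.0), np.float64(18.25)) (np.int64(97), np.int64(76), np.float64(17.75), np.float64(18.12))
(np.int64(250), np.int64(223), np.float64(18.0), np.float64(18.29)) (np.int64(99), np.int64(78), np.float64(18.5), np.float64(18.51))
(np.int64(248), np.int64(217), np.float64(17.75), np.float64(18.01)) (np.int64(100), np.int64(80), np.float64(18.5), np.float64(18.33))
```

Emit:
step_arm([
  [[0.002, 0, 0, 0, 0.01], [0.0015, 0, 0, 0, 0.01], [0, 0, 0, 0, 0.01], [-0.003, 0, 0, 0, 0.01], [0.002, 0, -0.006, 0, 0.01]],
])

```text
t: 7.95
position: [0.4643, -0.2561, 0.118]
tool_rot: [0.0, -0.05, 0.999, 0.0]
contact_force: [3.2, 0.1, -1.6]
opening: 0.0191
grip_force: 58.8
```

Emit:
step_arm([
  [[0.004, 0, -0.012, 0, 0.01], [0.005, 0, -0.015, 0, 0.01], [0, 0, -0.03, 0, 0.01], [0, 0, -0.04, 0, 0.01], [0, 0, 0, 0, 0.01]],
])

```text
t: 8.45
position: [0.4555, -0.258, 0.2211]
tool_rot: [0.003, -0.05, 0.999, -0.002]
contact_force: [0.1, -0.2, -1.7]
opening: 0.0193
grip_force: 59.0
```

```bash
python3 - <<'E'
from h import *
s=observe();print(s["position"],s["tool_rot"],s["contact_force"])
for i in range(3): 
    c=camera("scene"); print(tilt(c,.13)[:6],tilt(camera("top"),.13)[:6])
cv2.imwrite("pics/s2.png",cv2.resize(c["img"][180:340,110:310],None,fx=4,fy=3.6))
E
```

```text
[ 0.455464   -0.25798032  0.22111962] [ 0.00267372 -0.04960628  0.99876323 -0.00201906] [ 0.13196396 -0.22758067 -1.66946622]
(np.int64(345), np.int64(317), np.float64(19.75), np.float64(20.01), np.float64(0.19475727657395692), np.float64(0.27832349755744434)) (np.int64(133), np.int64(125), np.float64(20.25), np.float64(20.22), np.float64(0.19333324613333203), np.float64(0.2543508277889046))
(np.int64(344), np.int64(314), np.float64(20.25), np.float64(20.32), np.float64(0.18952461542339238), np.float64(0.27425976679478825)) (np.int64(132), np.int64(124), np.float64(20.0), np.float64(20.03), np.float64(0.19149299363793992), np.float64(0.2510008360835754))
(np.int64(334), np.int64(308), np.float64(19.5), np.float64(19.77), np.float64(0.1875978107191565), np.float64(0.27345903620988365)) (np.int64(128), np.int64(117), np.float64(19.75), np.float64(19.73), np.float64(0.18993218061473816), np.float64(0.2486953491988947))
```

View pics/s2.png

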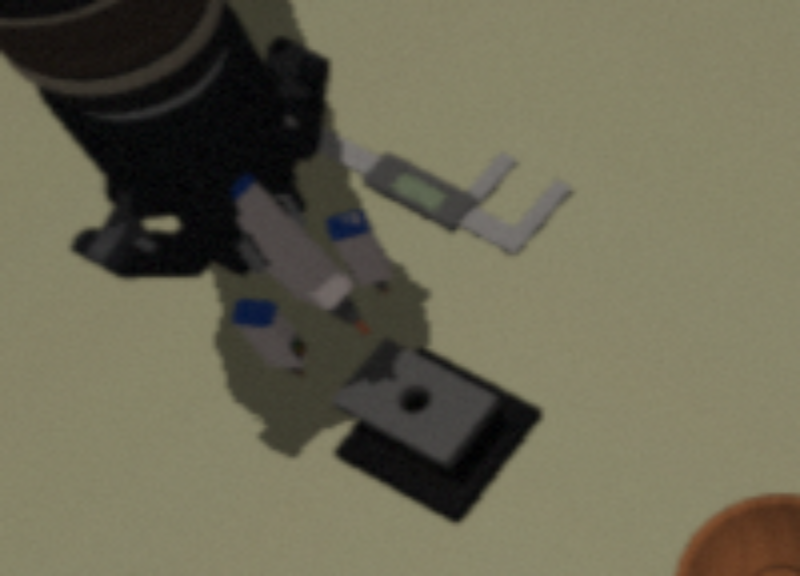

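The tester is out of the stand, and the copper tip shows at (363,328) in the crop. The tilt measures 20.0°, so next I'll measure the tip and the blue stone in both cameras.

```bash
cat >> h.py <<'E'
from scipy.spatial.transform import Rotation as Ro
def tool():
    s=observe(); q=s["tool_rot"]; return np.array(s["position"]),Ro.from_quat([*q[1:],q[0]]).as_matrix()
def proj(c,X):
    P=c["world_to_cam"]@np.append(X,1); return np.array([c["fx"]*P[0]/P[2]+c["cx"],c["fy"]*P[1]/P[2]+c["cy"]])
E
python3 - <<'E'
from h import *
np.set_printoptions(precision=4,suppress=True)
p,R=tool(); yaw=np.radians(5.7); t=np.radians(20)
a=np.array([np.sin(t)*np.cos(yaw),np.sin(t)*np.sin(yaw),-np.cos(t)])
exp=p+[0,0,.019]+.097*a; print("tip expected",exp)
for n in ["scene","top"]:
    c=camera(n); W=cloud(c); im=c["img"].astype(int)
    k=(np.linalg.norm(W-exp,axis=-1)<.03)&(W[...,2]>.13)
    red=(im[...,2]-im[...,0]>25)&k
    X=W[red]; print(n,"proj",proj(c,exp),"copper",red.sum(),np.argwhere(red).mean(0)[::-1] if red.any() else 0, X.mean(0) if len(X) else 0, X[X[:,2].argmin()] if len(X) else 0)
    cv2.imwrite(f"pics/t_{n}.png",c["img"])
    ims=[]
    for nm,g in [("amber",(.559,.205,.096)),("blue",(.57,.1505,.096)),("green",(.579,.0955,.096)),("rose",(.589,.041,.096))]:
        g=np.array(g); k=(np.hypot(W[...,0]-g[0],W[...,1]-g[1])<.02)&(W[...,2]>.086)
        sat=im.max(2)-im.min(2); k&=sat>40
        v=im.sum(2); thr=(np.percentile(v[k],10)+np.percentile(v[k],95))/2
        b=k&(v>thr); q=np.argwhere(b).mean(0)[::-1]
        X=W[b]; 
        for _ in range(5):
            m=X.mean(0); nn=np.linalg.svd(X-m,full_matrices=False)[2][2]; X2=X[abs((X-m)@nn)<.0015]; X=X2 if len(X2)>8 else X
        print("  ",nm,k.sum(),b.sum(),q,"ctr",np.median(W[b],0),W[b].mean(0),"n",nn*np.sign(nn[2]))
        u,w=proj(c,g).astype(int); ims.append(cv2.resize(c["img"][w-12:w+12,u-12:u+12],(200,200),interpolation=0))
    cv2.imwrite(f"pics/st_{n}.png",np.hstack(ims))
cv2.imwrite("pics/st.png",np.vstack([cv2.imread("pics/st_top.png"),cv2.imread("pics/st_scene.png")]))
E
```

```text
tip expected [ 0.4869 -0.2534  0.1418]
scene proj [199.5097 271.0644] copper 10 [200.5 270.5] [ 0.4922 -0.2531  0.1514] [ 0.4938 -0.2526  0.1452]
   amber 59 33 [356.7273 153.7879] ctr [0.5635 0.2067 0.0969] [0.5623 0.2075 0.0969] n [-0.2546  0.1902  0.9482]
   blue 56 25 [346.52 170.16] ctr [0.5699 0.1507 0.097 ] [0.5695 0.1505 0.0969] n [-0.4346 -0.3505  0.8296]
   green 41 19 [337.5789 187.5789] ctr [0.581  0.0954 0.0974] [0.5805 0.0954 0.0974] n [-0.4948  0.0107  0.8689]
   rose 70 28 [327.3214 205.2857] ctr [0.5884 0.042  0.0964] [0.5884 0.0418 0.0962] n [-0.4406  0.0646  0.8954]
top proj [470.9987 223.9703] copper 5 [472. 223.] [ 0.4891 -0.252   0.1509] [ 0.4911 -0.2532  0.1477]
   amber 81 39 [256.0769 189.1026] ctr [0.5581 0.2066 0.098 ] [0.558  0.2065 0.0984] n [-0.3374 -0.1124  0.9346]
   blue 80 37 [280.5405 184.9189] ctr [0.5678 0.1508 0.098 ] [0.5679 0.1515 0.0982] n [-0.3382 -0.0411  0.9402]
   green 53 18 [304.8889 181.    ] ctr [0.5761 0.0967 0.0991] [0.5772 0.0969 0.099 ] n [-0.3629 -0.2034  0.9094]
   rose 83 40 [329.925 176.675] ctr [0.5868 0.0409 0.0985] [0.5874 0.0411 0.0986] n [-0.189  -0.1153  0.9752]
```

View pics/st.png

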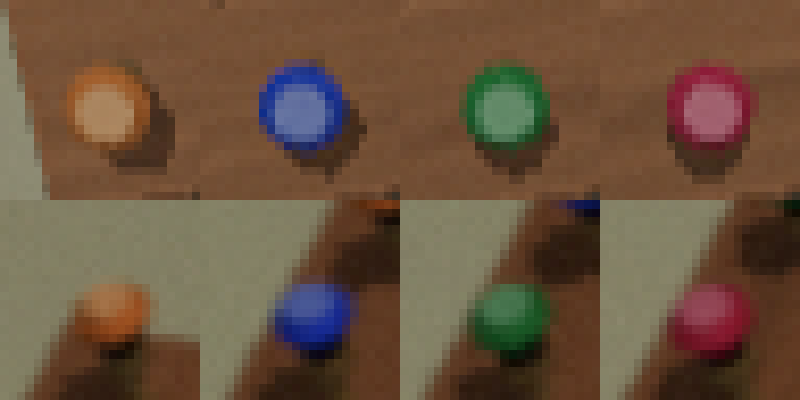

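Emit:
step_arm([
  [[-0.0115, 0.0435, 0, 0, 0.01], [-0.0115, 0.0435, 0, 0, 0.01], [-0.0115, 0.0435, 0, 0, 0.01], [-0.0115, 0.0435, 0, 0, 0.01], [-0.0115, 0.0435, 0, 0, 0.01]],
])

```text
t: 9.35
position: [0.4901, -0.0333, 0.2148]
tool_rot: [-0.0, -0.05, 0.999, 0.0]
contact_force: [0.4, 0.1, -0.8]
opening: 0.0189
grip_force: 59.0
```

The stone crops show the paler table discs clearly. In the top view the blue table is centred at (280.5,185), and in the scene view at (346.5,170).

Emit:
step_arm([
  [[-0.0115, 0.0435, 0, 0, 0.01], [-0.0115, 0.0435, 0, 0, 0.01], [-0.0115, 0.0435, 0, 0, 0.01], [-0.01, 0.041, 0, 0, 0.01], [0, 0, 0, -4.5, 0.01]],
])

```text
t: 9.85
position: [0.5177, 0.1445, 0.2141]
tool_rot: [-0.001, -0.092, 0.996, 0.001]
contact_force: [0.2, -0.3, -0.6]
opening: 0.0192
grip_force: 59.2
```

Emit:
step_arm([
  [[0, 0, 0, 0, 0.01], [0, 0, 0, 0, 0.01]],
])

```text
t: 10.05
position: [0.5173, 0.1399, 0.2148]
tool_rot: [-0.001, -0.088, 0.996, -0.0]
contact_force: [-0.6, -1.1, -1.2]
opening: 0.0195
grip_force: 59.2
```

```bash
python3 - <<'E'
from h import *
np.set_printoptions(precision=4,suppress=True)
p,R=tool(); s=observe(); print(p,R[:,1],"yaw",np.degrees(np.arctan2(-R[1,0],-R[0,0])),s["contact_force"],s["t"])
for n in ["scene","top","wrist"]:
    c=camera(n); print(n,tilt(c,.13)[:6]); cv2.imwrite(f"pics/h_{n}.png",c["img"])
    if n=="scene": A=cv2.resize(c["img"][120:220,290:410],(600,500),interpolation=2)
    if n=="wrist": Bw=c["img"]
cv2.imwrite("pics/hov.png",A)
E
```

```text
[0.5173 0.1399 0.2148] [-0.1755  0.9845 -0.0004] yaw 10.109176470542952 [-0.5963 -1.0997 -1.2402] 10.05
scene (np.int64(165), np.int64(118), np.float64(20.25), np.float64(19.93), np.float64(0.18821043492355594), np.float64(0.26027467569315044))Traceback (most recent call last):
  File "<stdin>", line 5, in <module>
  File "h.py", line 44, in tilt
    n,t,a0=best; th=np.radians(t); i=abs(u*np.cos(th)+w*np.sin(th)-a0)<.0018
    ^^^^^^
ValueError: not enough values to unpack (expected 3, got 1)
```

```bash
python3 - <<'E'
from h import *
np.set_printoptions(precision=4,suppress=True)
t=np.radians(20)
p,R=tool(); a=R@np.array([-np.sin(t),0,np.cos(t)]); tip=p+[0,0,.019]+.097*a; print("a",a,"tip",tip)
S=np.array([.568,.151,.0957])
c=camera("scene"); print("tip px",proj(c,tip),"mid",proj(c,tip-.007*a),"S px",proj(c,S))
im=c["img"].astype(int); W=cloud(c)
A=cv2.resize(c["img"][120:200,310:390],(400,400),interpolation=0)
k=(np.linalg.norm(W-tip,axis=-1)<.03)&(W[...,2]>.12)&(im[...,2]-im[...,0]>20)
print("copper px",k.sum(),np.argwhere(k)[:,::-1].tolist(),W[k].mean(0))
c=camera("wrist"); W=cloud(c); im=c["img"].astype(int)
print("wrist tip px",proj(c,tip),"S px",proj(c,S))
k=(np.hypot(W[...,0]-S[0],W[...,1]-S[1])<.018)&(W[...,2]>.085)&(W[...,2]<.115)&(im[...,0]-im[...,2]>25)
print("blue in wrist",k.sum(), np.argwhere(k).mean(0)[::-1] if k.any() else 0)
B=cv2.resize(c["img"],(640,400))
out=np.zeros((600,800,3),np.uint8); out[:400,:400]=A; out[:400,400:]=cv2.resize(c["img"],(400,250))[:400].repeat(1,0) if 0 else np.vstack([cv2.resize(c["img"],(400,250)),np.zeros((150,400,3),np.uint8)])
c=camera("top"); out[300:600,400:]=0; out[260:560,420:720]=cv2.resize(c["img"][145:225,240:320],(300,300),interpolation=0)
cv2.imwrite("pics/hov.png",out)
E
```

```text
a [ 0.3364  0.0596 -0.9398] tip [0.5502 0.1451 0.143 ]
tip px [339.8132 155.8641] mid [339.0459 153.7216] S px [346.0787 170.0168]
copper px 7 [[342, 148], [341, 153], [342, 153], [341, 154], [342, 154], [342, 155], [342, 156]] [0.5542 0.1455 0.155 ]
wrist tip px [321.828  254.4969] S px [324.9844 250.507 ]
blue in wrist 148 [326.5743 241.6351]
```

View pics/hov.png

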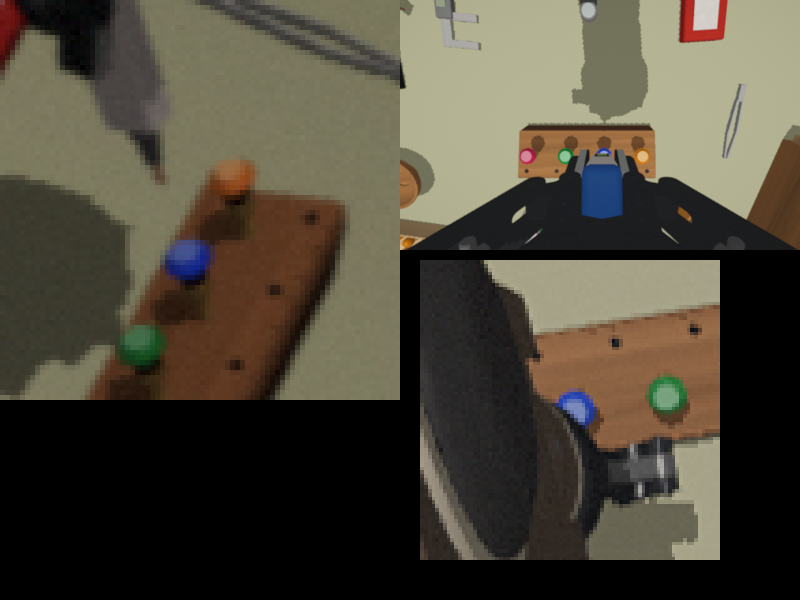

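The scene crop shows the copper tip at full-frame (342,156), above the blue stone at (346.5,170). The top camera is partly blocked by the hand, so I'll align the tip to the stone within the scene camera.

```bash
python3 - <<'E'
from h import *
np.set_printoptions(precision=4,suppress=True)
t=np.radians(20); p,R=tool(); a=R@np.array([-np.sin(t),0,np.cos(t)]); tip=p+[0,0,.019]+.097*a
c=camera("scene"); f=proj(c,tip)
u=-R[:,0]; v=R[:,1]; nx=np.array([np.cos(t)*u[0],np.cos(t)*u[1],np.sin(t)])
for nm,d in [("u",u),("v",v),("a",a),("tablex",nx)]: print(nm,d,(proj(c,tip+.001*d)-f),"px/mm")
# face offset of case in the tool frame -> axis position, both cams
W=cloud(c).reshape(-1,3); im=c["img"].reshape(-1,3).astype(int); d=(W-p)@R
U,V,w=-d[:,0],d[:,1],W[:,2]-p[2]-.019
k=(im.min(1)>55)&(im.max(1)-im.min(1)<50)&(abs(V)<.02)&(abs(U)<.06)&(w>-.055)&(w<.05)
s=U*np.cos(t)+w*np.sin(t); h,e=np.histogram(s[k],np.arange(-.01,.04,.001)); print("face dist hist",dict(zip(np.round(e[:-1]*1e3),h)))
fr=k&(abs(s-.001*np.median(s[k]*1000))<.002); print("median",np.median(s[fr]),"V range",np.percentile(V[fr],[2,50,98]))
# case bottom edge: along-axis coordinate from grasp
al=(-w)*np.cos(t)+U*np.sin(t); print("along-axis range on face",np.percentile(al[fr],[1,5,95,99]))
E
```

```text
u [0.9845 0.1753 0.0001] [0.3946 0.1487] px/mm
v [-0.1753  0.9845 -0.    ] [ 0.1725 -0.3045] px/mm
a [ 0.3369  0.0599 -0.9396] [0.1092 0.3043] px/mm
tablex [0.9251 0.1647 0.342 ] [0.3803 0.0474] px/mm
face dist hist {np.float64(-10.0): np.int64(0), np.float64(-9.0): np.int64(0), np.float64(-8.0): np.int64(1), np.float64(-7.0): np.int64(1), np.float64(-6.0): np.int64(3), np.float64(-5.0): np.int64(4), np.float64(-4.0): np.int64(1), np.float64(-3.0): np.int64(3), np.float64(-2.0): np.int64(2), np.float64(-1.0): np.int64(5), np.float64(-0.0): np.int64(5), np.float64(1.0): np.int64(3), np.float64(2.0): np.int64(5), np.float64(3.0): np.int64(3), np.float64(4.0): np.int64(3), np.float64(5.0): np.int64(7), np.float64(6.0): np.int64(4), np.float64(7.0): np.int64(5), np.float64(8.0): np.int64(4), np.float64(9.0): np.int64(5), np.float64(10.0): np.int64(7), np.float64(11.0): np.int64(5), np.float64(12.0): np.int64(8), np.float64(13.0): np.int64(11), np.float64(14.0): np.int64(7), np.float64(15.0): np.int64(9), np.float64(16.0): np.int64(11), np.float64(17.0): np.int64(13), np.float64(18.0): np.int64(21), np.float64(19.0): np.int64(53), np.float64(20.0): np.int64(55), np.float64(21.0): np.int64(17), np.float64(22.0): np.int64(1), np.float64(23.0): np.int64(0), np.float64(24.0): np.int64(1), np.float64(25.0): np.int64(0), np.float64(26.0): np.int64(0), np.float64(27.0): np.int64(0), np.float64(28.0): np.int64(0), np.float64(29.0): np.int64(0), np.float64(30.0): np.int64(0), np.float64(31.0): np.int64(0), np.float64(32.0): np.int64(0), np.float64(33.0): np.int64(0), np.float64(34.0): np.int64(0), np.float64(35.0): np.int64(0), np.float64(36.0): np.int64(0), np.float64(37.0): np.int64(0), np.float64(38.0): np.int64(0)}
median 0.019575696116737325 V range [-0.0099 -0.0043  0.0084]
along-axis range on face [-0.0182 -0.0141  0.052   0.0546]
```

Emit:
step_arm([
  [[-0.004, 0.0005, 0.012, 0, 0.01], [-0.004, 0.0005, 0.012, 0, 0.01], [-0.003, 0.0005, 0.012, 0, 0.01], [0, 0, 0, 0, 0.01], [0, 0, 0, 0, 0.01]],
])

```text
t: 10.85
position: [0.5279, 0.1435, 0.1785]
tool_rot: [-0.001, -0.089, 0.996, -0.0]
contact_force: [-0.3, 0.0, -0.9]
opening: 0.0193
grip_force: 59.2
```

```bash
python3 - <<'E'
from h import *
np.set_printoptions(precision=4,suppress=True)
t=np.radians(20); p,R=tool(); a=R@np.array([-np.sin(t),0,np.cos(t)]); u=-R[:,0]; nx=np.array([np.cos(t)*u[0],np.cos(t)*u[1],np.sin(t)])
tip=p+[0,0,.019]+.097*a+.0055*nx; print(p,"tip",tip,observe()["contact_force"])
c=camera("scene"); print("tip px",proj(c,tip),"mid",proj(c,tip-.007*a), tilt(c,.1)[:4])
im=c["img"].astype(int)
A=np.mean([camera("scene")["img"] for _ in range(3)]+[c["img"]],0)
np.save("A.npy",A)
A=A.astype(np.uint8); cv2.imwrite("pics/near.png",cv2.resize(A[145:185,325:365],(600,600),interpolation=0))
E
```

```text
[0.5279 0.1435 0.1785] tip [0.5655 0.1502 0.1081] [-0.2862  0.019  -0.8573]
tip px [345.427  166.6095] mid [344.7118 164.5829] (np.int64(138), np.int64(108), np.float64(19.5), np.float64(19.86))
```

View pics/near.png

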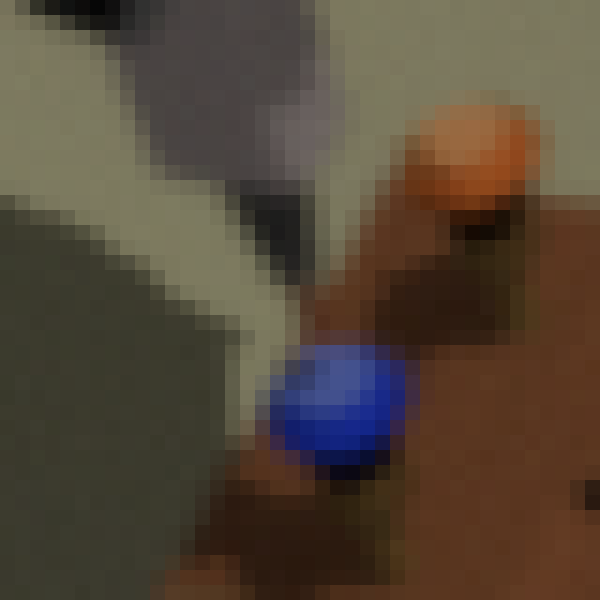

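The crop shows the nose ending at about (344.5,163) and the blue table centred near (346.5,169.7). The line along the tester's axis runs into the middle of the table, with about 11 mm to go. I'll take a force baseline and then creep in.

```bash
cat >> h.py <<'E'
def force(n=6):
    t=np.radians(20); F=[];T=[]
    for _ in range(n):
        camera("wrist"); s=observe(); F.append(s["contact_force"]); T.append(s["tau"])
    p,R=tool(); nv=-(R@np.array([-np.sin(t),0,np.cos(t)])); F=np.array(F)
    print("t",s["t"],"pos",p,"F",F.mean(0),"Fn",F.mean(0)@nv,"sd",(F@nv).std(),"tau",np.mean(T,0)[:4],"mom",s["moment"])
E
python3 - <<'E'
from h import *
np.set_printoptions(precision=4,suppress=True)
force()
E
```

```text
t 11.35 pos [0.5283 0.1436 0.1795] F [-0.2977 -0.3092 -0.8142] Fn -0.6459221251350228 sd 0.4333249677417752 tau [  0.0031 -46.9447  35.6198  -0.0151] mom [0.0034 0.0365 0.0067]
```

Emit:
step_arm([
  [[-0.0012, 0, 0.0033, 0, 0.01], [-0.0012, 0, 0.0033, 0, 0.01], [0, 0, 0, 0, 0.01]],
])

```text
t: 11.65
position: [0.5305, 0.1439, 0.1719]
tool_rot: [-0.001, -0.089, 0.996, -0.0]
contact_force: [-0.6, 0.2, -1.2]
opening: 0.0195
grip_force: 59.2
```

```bash
python3 - <<'E'
from h import *
np.set_printoptions(precision=4,suppress=True)
force()
E
```

```text
t 11.95 pos [0.5306 0.144  0.1728] F [ 0.0358 -0.0011 -1.1172] Fn -1.0617425681784507 sd 0.4150679176181968 tau [ -0.0024 -47.2087  35.4759  -0.0291] mom [-0.0189  0.0015  0.0267]
```

Emit:
step_arm([
  [[-0.0003, 0, 0.0009, 0, 0.01], [-0.0003, 0, 0.0009, 0, 0.01]],
])

```text
t: 12.15
position: [0.5313, 0.1441, 0.1709]
tool_rot: [0.0, -0.089, 0.996, 0.0]
contact_force: [-0.2, 0.3, -1.0]
opening: 0.0193
grip_force: 59.2
```

```bash
python3 - <<'E'
from h import *
np.set_printoptions(precision=4,suppress=True)
force()
E
```

```text
t 12.45 pos [0.5312 0.1441 0.1709] F [-0.1878  0.2769 -1.2288] Fn -1.1082048345561426 sd 0.5564247918391909 tau [  0.0002 -47.5121  35.6081  -0.0117] mom [ 0.0138  0.046  -0.0124]
```

Emit:
step_arm([
  [[-0.0004, 0, 0.001, 0, 0.01], [0, 0, 0, 0, 0.01]],
])

```text
t: 12.65
position: [0.5316, 0.1442, 0.1697]
tool_rot: [-0.0, -0.089, 0.996, -0.0]
contact_force: [-0.5, 0.6, -1.1]
opening: 0.0194
grip_force: 59.2
```

```bash
python3 - <<'E'
from h import *
np.set_printoptions(precision=4,suppress=True)
force()
E
```

```text
t 12.95 pos [0.5316 0.1441 0.1699] F [-0.0624  0.0758 -1.0056] Fn -0.9285573026107395 sd 0.6047642189059466 tau [ -0.0001 -47.4561  35.5343  -0.0151] mom [-0.0532  0.0104  0.0332]
```

Emit:
step_arm([
  [[-0.0003, 0, 0.001, 0, 0.01], [0, 0, 0, 0, 0.01]],
])

```text
t: 13.15
position: [0.5319, 0.1442, 0.1688]
tool_rot: [-0.0, -0.089, 0.996, 0.0]
contact_force: [-0.4, -0.5, -1.2]
opening: 0.0191
grip_force: 59.2
```

```bash
python3 - <<'E'
from h import *
np.set_printoptions(precision=4,suppress=True)
force()
E
```

```text
t 13.45 pos [0.5319 0.1442 0.1689] F [-0.0355  0.0913 -1.2766] Fn -1.1931583709850055 sd 0.6429018264268697 tau [ -0.0003 -47.4999  35.5243  -0.0145] mom [-0.0039  0.0477  0.0221]
```

Emit:
step_arm([
  [[-0.0003, 0, 0.001, 0, 0.01], [0, 0, 0, 0, 0.01]],
])

```text
t: 13.65
position: [0.5322, 0.1443, 0.1678]
tool_rot: [-0.0, -0.089, 0.996, -0.0]
contact_force: [0.5, -0.3, -0.8]
opening: 0.0194
grip_force: 59.2
```

```bash
python3 - <<'E'
from h import *
np.set_printoptions(precision=4,suppress=True)
force(8)
E
```

```text
t 14.05 pos [0.5322 0.1442 0.1679] F [ 0.2603 -0.3218 -1.0527] Fn -1.0573701139320637 sd 0.45982293215219905 tau [ -0.0003 -47.5457  35.5188  -0.0132] mom [-0.0829 -0.0019  0.0163]
```

Emit:
step_arm([
  [[-0.0004, 0, 0.001, 0, 0.01], [0, 0, 0, 0, 0.01]],
])

```text
t: 14.25
position: [0.5326, 0.1443, 0.1669]
tool_rot: [0.0, -0.089, 0.996, 0.0]
contact_force: [0.0, 0.5, 0.3]
opening: 0.0191
grip_force: 59.3
```

```bash
python3 - <<'E'
from h import *
np.set_printoptions(precision=4,suppress=True)
force()
t=np.radians(20); p,R=tool(); a=R@np.array([-np.sin(t),0,np.cos(t)]); u=-R[:,0]; nx=np.array([np.cos(t)*u[0],np.cos(t)*u[1],np.sin(t)])
tip=p+[0,0,.019]+.097*a+.0055*nx
c=camera("scene"); print("tip",tip,"px",proj(c,tip)); A=np.mean([c["img"]]+[camera("scene")["img"] for _ in range(3)],0).astype(np.uint8)
np.save("A2.npy",A); cv2.imwrite("pics/near2.png",cv2.resize(A[145:185,325:365],(600,600),interpolation=0))
E
```

```text
t 14.55 pos [0.5326 0.1443 0.167 ] F [-0.3147 -0.0637 -0.1943] Fn -0.07270351342721913 sd 0.254202073582541 tau [ -0.0173 -47.0042  35.1756  -0.1253] mom [ 0.0533  0.0539 -0.0425]
tip [0.5704 0.1511 0.0967] px [346.964  170.1966]
```

View pics/near2.png

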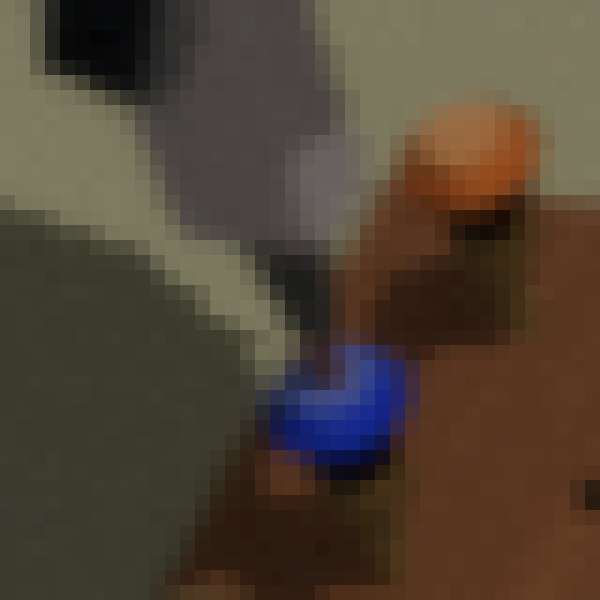

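The crop shows the copper tip ending on the pale table at about (330,383), which is full-frame (346.5,170), and the force has just risen by 0.9 N, so it has touched. I'll check the centring numerically.

```bash
python3 - <<'E'
from h import *
A=np.load("A2.npy").astype(int); O=cv2.imread("pics/t_scene.png").astype(int)
r,c=slice(165,178),slice(340,354)
print("cols",list(range(340,354)))
for n,I in [("orig sum",O.sum(2)),("orig B-R",O[...,0]-O[...,2]),("now B-R",A[...,0]-A[...,2]),("now sum",A.sum(2))]:
    print(n); [print(165+i,*['%4d'%x for x in row]) for i,row in enumerate(I[r,c])]
cam=camera("scene"); n=np.array([-.3366,-.0606,.94]); 
x=np.array([.925,.167,.342]); y=np.array([-.177,.984,0])
for S in [(.5697,.1506,.097)]:
    f=lambda q:np.round(proj(cam,np.array(S)+q),1)
    print("S",f(0*n),"table edges +x -x +y -y",f(.008*x),f(-.008*x),f(.008*y),f(-.008*y))
E
```

```text
cols [340, 341, 342, 343, 344, 345, 346, 347, 348, 349, 350, 351, 352, 353]
orig sum
165  365  359  360  365  351  316  247  194  180  155  114  103  109   92
166  359  352  364  365  326  262  215  179  185  135  108   96   93   91
167  353  362  363  354  307  235  208  208  207  155  119  106   93   91
168  364  357  355  337  287  268  289  288  279  224  172  144  108  129
169  364  359  348  304  288  292  304  301  293  265  216  179  170  167
170  358  358  332  292  284  303  309  308  305  280  216  203  188  183
171  370  355  295  236  259  300  302  302  284  245  207  191  187  177
172  366  324  248  180  194  237  245  250  237  228  200  181  186  181
173  353  293  211  168  158  180  198  209  211  208  180  170  186  187
174  320  246  189  174  160  165  184  193  183  149  117  141  181  186
175  266  203  180  175  178  140  123  110   97   75   75  120  175  188
176  220  182  167  181  172  152   89   47   38   47   86  136  156  179
177  209  173  171  171  175  149  110   75   69  114  147  145  166  183
orig B-R
165  -31  -31  -30  -31  -30  -35  -46  -57 
[... 2253 characters left out ...]
73  155  162
170  158  173  222  221  164  159  164  209  262  254  209  182  172  172
171  166  165  170  167  197  250  262  269  267  234  196  183  173  177
172  161  154  131  120  163  216  236  236  222  211  189  179  172  170
173  164  135  106  117  144  169  190  205  200  192  172  166  170  175
174  146  114   99  131  153  164  170  181  175  145  106  128  168  171
175  126  105  118  161  166  142  113  102   94   68   59  113  165  176
176  108  100  129  164  165  133   82   50   39   45   85  126  161  169
177   95   86  124  158  164  144  103   67   68  105  138  140  152  173
S [346.6 170.1] table edges +x -x +y -y [349.6 170.6] [343.7 169.7] [347.9 167.7] [345.3 172.6]
```

Emit:
step_arm([
  [[-0.0002, 0, 0.0006, 0, 0.01], [-0.0002, 0, 0.0006, 0, 0.01], [-0.0003, 0, 0.0006, 0, 0.01], [-0.0002, 0, 0.0006, 0, 0.01], [0, 0, 0, 0, 0.01]],
])

```text
t: 15.3
position: [0.5335, 0.1445, 0.1644]
tool_rot: [-0.0, -0.089, 0.996, -0.0]
contact_force: [-0.7, -0.4, 0.2]
opening: 0.0195
grip_force: 59.3
```

```bash
python3 - <<'E'
from h import *
np.set_printoptions(precision=4,suppress=True)
force(12)
E
```

```text
t 15.9 pos [0.5335 0.1445 0.1645] F [-0.749  -0.2267  1.184 ] Fn 1.3784464823188523 sd 0.5700005029864051 tau [ -0.0389 -46.6079  34.8534  -0.2218] mom [-0.0696  0.0637 -0.0255]
```

Emit:
step_arm([
  [[0.0002, 0, -0.0005, 0, 0.01], [0, 0, 0, 0, 0.01], [0, 0, 0, 0, 0.01]],
])

```text
t: 16.2
position: [0.5333, 0.1444, 0.165]
tool_rot: [0.0, -0.089, 0.996, -0.0]
contact_force: [-0.0, -0.4, 0.8]
opening: 0.0193
grip_force: 59.3
```

```bash
python3 - <<'E'
from h import *
np.set_printoptions(precision=4,suppress=True)
force(16)
c=camera("scene"); print(tilt(c,.1)[:4],tilt(camera("scene"),.1)[:4])
p,R=tool(); print("yaw",np.degrees(np.arctan2(-R[1,0],-R[0,0])))
A=np.mean([camera("scene")["img"] for _ in range(4)],0).astype(int)
for i in range(167,173): print(i,(A[i,342:352,0]-A[i,342:352,2]))
E
```

```text
t 17.0 pos [0.5333 0.1444 0.165 ] F [-0.3083 -0.1612  0.8015] Fn 0.8666597717174568 sd 0.5205613457323055 tau [ -0.0387 -46.6779  34.8399  -0.1379] mom [-0.0326  0.0465  0.007 ]
(np.int64(126), np.int64(101), np.float64(19.5), np.float64(19.83)) (np.int64(126), np.int64(96), np.float64(20.25), np.float64(19.79))
yaw 10.205330799996005
167 [-24 -27 -18  -4  -3  -6 -20 -26 -23 -29]
168 [-24 -27 -15   3  -5  21  51  52  25 -10]
169 [-22 -16   9  16  -9   7  50  78  82  50]
170 [-11   5  32  36  16  21  56  85 104  72]
171 [  4  32  57  67  64  64  79 102 113  81]
172 [  4  44  72  84  88  94 107 117 110  58]
```

```bash
python3 -c "
from plant import hand_in; print(hand_in())"
```

```text
the job is handed in; nothing more can be done
None
```

I handed the job in with the gripper still holding the tester on the blue stone: the tip is within about 1 mm of the middle of the table, the tester is tilted 19.8° against the stone's 20°, and it presses at about 1.9 N, or about 2.8 mm of the 6 mm spring travel.

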